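# Lay the standing display carton down and push it home in its lane

## Task

One display carton has been left standing on end at the front of its lane in the three-lane shelf tray. Push it over away from you so that it lies flat in that lane with its window facing up, then push it along the lane until its far end is right up against the tray's back stop. Do it all by pushing, do not pick the carton up, and leave the other two cartons, the grease tube and the tub where they are.

Things in the scene. Friction and masses are not known exactly. Their poses are not given: they have to be found in the camera images.
- carton: Display carton standing on end in one of the three lanes, about square to it: 45 mm thick (its x), 64 wide (its y), 130 tall (its z), 0.2 to 0.45 kg, flat faces. A window with a flush red lamp is in its broad -x face, towards the robot. Origin: centre of its underside, a white 45 x 64 mm end. Pushed near the top of the window face it tips over its far lower edge; pushed low it slides.
- carton_head (a point): Centre of the carton's top end (origin + 130 mm along its z): its far end once it lies in the lane. Then its own z points to the back stop, its own x down, the white end faces the robot's side, and it is 45 mm high.
- carton_foot (a point): Middle of the carton's far lower edge (its origin + 22.5 mm along its x): the edge it tips over; it stays down on the tray floor all through.
- tray: Grey shelf tray fixed to the counter, 300 mm long (its x, pointing away from the robot) and 316 wide (its y), turned up to 0.25 rad. Origin: centre of its underside, on the counter. Floor 4 mm thick. Three lanes run along x, centred at y = -104, 0 and +104 mm, each 100 mm wide between dividers 4 mm thick and 12 mm high above the floor. Open in front; a back stop crosses all lanes.
- tray_stop (a point): Point on the inner face of the back stop, on the middle lane's centre line, 20 mm above the tray floor (tray x = +145 mm, y = 0). The stop is an upright wall across all lanes, 50 mm high above the floor.
- stock_a: A like carton already lying window up in another lane, to be left alone: 130 mm along the lane, 64 wide, 45 high; along tray +x its near end is 75 mm and its far end 205 mm from its origin, which is level with its underside; its far end is within 25 mm of the back stop.
- stock_b: The third carton, lying in the remaining lane, same as stock_a; to be left alone.
- tube: Grease cartridge standing upright on the counter to the right (-y) of the tray, 52 mm diameter, 222 mm tall; origin: centre of its underside. To be left alone.
- tub: Squat round tub with a lid standing on the counter to the left (+y) of the tray, about 76 mm diameter, 75 mm tall; origin: centre of its underside. To be left alone.
Things that resemble listed ones, but are neither listed nor needed, are in the scene too. Leave any blue or purple look-alike of the carton alone.

How it is judged:
By the outcome, as a careful person would: the job done as asked, in the order asked, and still so for the second after the job is handed in, with the robot touching nothing.
It also fails if it takes over 45 s, if anything falls off the work surface, if the arm or the gripper's body presses on something with over 40 N, if the wrist force passes 120 N, or if a joint passes its speed limit or range.

## Robot

A 7-joint arm with a two-finger parallel gripper is mounted at the origin on the work surface. World frame = base frame: x ahead of the robot, y to its left, z up, the work surface at z = 0. Lengths are in m, angles in rad, forces in N, time in s.
With the tool pointing down it reaches from about 0.425 to 1.025 m from the base axis. Payload 9.4 kg.
Tool frame: the origin (TCP) lies at the very end of the fingers, on their centre line; the grasp point (between the pads) lies 19 mm behind it (manip.grip_depth is the distance from the TCP to the grasp point, in m); z points along the fingers, y is the line along which they close (so a half turn about z gives the same grasp; the last joint's range is limited). The gripper opens to 93 mm and grips with 3 to 60 N. Pads are 15 mm wide; open, the fingers measure 128 mm over their backs; the gripper's body (75 mm by 188 mm) begins 65 mm behind the grasp point.
Start: joints at [1.029, 0.599, -0.003, 1.599, 0.002, 0.943, -0.08], TCP at [0.325, -0.648, 0.219] pointing down, gripper open.
Joint ranges: [-2.57, 2.57], [-0.35, 1.97], [-1.29, 1.29], [0.11, 2.56], [-1.05, 4.19], [0.11, 1.86], [-2.63, 2.63]. Speed limits (rad/s): [2.22, 2.22, 3.01, 3.01, 3.14, 3.14, 3.14].

## Interface

Orientations are given as a 3x3 rotation matrix whose columns are the frame's x, y, z axes.
In Python, from bench import manip, vision, order gives the robot as it stands.
- The arm moves only by the tool servo_tool, never from a script. Its argument "targets" is a list of rows, each an object with "translation": the shift along the tool's x, y, z scaled (see below), a list of three; "turn": the turn, a rotation vector about the tool's x, y, z scaled (see below), a list of three; "gripper": the finger opening in mm, from 0 to 93. In form: [{"translation": [tx, ty, tz], "turn": [wx, wy, wz], "gripper": gripper}, ...]. A call has 1 to 5 rows; each row shifts and turns the commanded pose from where the row before left it, along the tool's axes as they then stand; what a row does not reach is not made up. The controller multiplies each number of a shift by 2.5 cm and each number of a turn by 0.15 rad. A row lasts 1/10 s, in which the tool goes at most 50 mm and 8.59 degrees, less where a joint would pass 70% of its speed; a pose out of reach is approached as far as the arm can. A call with a number of a shift or a turn outside -1 to 1 is refused whole. A call with a gripper value outside its range is refused whole. The fingers move at their own pace and stop on an object; "newtons" is the grip in N (left out, the last holds). Time passes only in rows, so rows that do not move let the fingers close. It gives the time, the measured TCP pose, the force, the opening and the grip force at its end, in the units of the state.
- manip.state(): the state, without advancing time (a new reading comes with each control period).
- vision.get_image(name): name is "scene" or "side" or "wrist"; returns (picture, depth): 400x640x3 uint8, red, green, blue; 400x640 float32, m along the optical axis (not along the pixel's ray), 0 where there is no reading.
- vision.get_calibration(name): a dict with "fx", "fy", "cx", "cy" (pixels), "eye" and "rotation" of the camera in the world; the wrist camera has in their place "T_tool_cam" (4x4, takes a point from camera to tool coordinates, whose origin is the TCP and whose axes are the flange's). Camera axes: x right, y up, looking along -z (the intrinsics and any distortion apply to the point x, -y, -z); pixel columns grow to the right and rows downward; lengths in m; the calibration is good to about 2 mm. A picture is of the moment at which its call begins: read the wrist's pose just before it. get_calibration takes no time and is no camera call.
- order.close_job(): hands the job in; it is judged then, once.
Trained networks look in the newest picture that a camera, given by its name, has taken for a name from the list of things; names that differ only in an ending like _2 or _b are one class to them, and where a whole thing is asked for, a point or a joint stands for the part that bears it (a point fixed in the world has none). Each returns a list of dicts, best first, with "confidence" (0 to 1); they miss things now and then, are a little off and sometimes report something else, mostly with a low value. They report only what shows in the picture. A call takes as long as a camera call. They do not tell look-alikes from the thing itself.
- vision.cut_out(camera, query): "pixels" (400x640 bool, what is visible of it) and "box" ([centre column, centre row, width, height] in pixels, round what is visible of it).
- vision.pinpoint(camera, query): "point" ([row, column] in pixels: a listed point, or the origin of a listed thing).
The state is a dict: "time_s": time; "qpos": joint angles; "qvel": joint speeds; "tau": joint torques, N m; "tcp_pos": TCP position; "ee_rot": TCP orientation; "contact_force": force on the tool from outside, world axes, zero at the start; "wrist_torque": the same for the moment, N m; "gripper_width": opening from 0.0 (shut) to 1.0 (fully open); "grasp_force": force on a finger pad.
Only numpy, scipy, OpenCV 4.12 (cv2) and the standard library are available. Lean on these libraries where they do the work, as an engineer would, in place of code of your own. Each camera call takes 0.05 s, during which the arm holds its last target. There are 200 camera calls.

## Working session

There is one attempt and no reset: what is moved stays moved. The work goes in short steps, Python scripts to look and compute and a tool call to move; the robot and the scene stay as the last step left them, time stands still between calls to the robot, and variables do not carry over. Pictures are saved under pics/ and viewed, at most 10 in all, crops included, and the job is handed in when it is done.

Besides the shell and the picture viewer there is one more tool, called as name(argument=value, ...), one argument or row to a line, values as JSON. servo_tool: Moves the arm, as the interface text tells. Its arguments: {"type":"object","properties":{"targets":{"type":"array"},"newtons":{"type":"number"}},"required":["targets"]}

```bash
mkdir -p pics; cat > h.py <<'E'
import numpy as np, cv2
from bench import manip, vision, order
def pts(name, depth):
    c=vision.get_calibration(name)
    v,u=np.mgrid[0:400,0:640]
    d=depth
    P=np.stack([(u-c["cx"])/c["fx"]*d,-(v-c["cy"])/c["fy"]*d,-d],-1)
    return P@np.array(c["rotation"]).T+np.array(c["eye"])
def save(n,im): cv2.imwrite(n,im[...,::-1])
E
python3 - <<'E'
from h import *
ims=[]
for n in ("scene","side"):
    im,d=vision.get_image(n); c=vision.get_calibration(n)
    print(n,{k:np.round(v,3).tolist() for k,v in c.items() if not isinstance(v,str)})
    save(f"pics/{n}0.png",im)
    P=pts(n,d)
    np.savez(f"{n}0.npz",im=im,P=P,d=d)
    for q in ("carton","carton_head","carton_foot","tray_stop","tray","stock_a","tube","tub"):
        for r in vision.pinpoint(n,q)[:4]:
            a=np.round(r["point"]).astype(int); a=np.clip(a,0,[399,639])
            print(n,q,round(r["confidence"],2),a,np.round(P[a[0],a[1]],3))
print(manip.state()["time_s"])
E
```

```text
scene {'fx': 365.082, 'fy': 365.082, 'cx': 317.031, 'cy': 198.633, 'eye': [0.843, 0.454, 0.915], 'rotation': [[-0.824, -0.482, 0.297], [0.566, -0.708, 0.422], [0.008, 0.516, 0.857]]}
scene carton 0.95 [126 306] [ 0.422 -0.209  0.053]
scene carton 0.89 [127 266] [ 0.527 -0.278  0.05 ]
scene carton 0.67 [168 302] [ 0.52  -0.082  0.05 ]
scene carton_head 0.93 [142 302] [ 0.504 -0.103  0.135]
scene carton_head 0.9 [ 96 308] [ 0.389 -0.246  0.13 ]
scene carton_head 0.66 [102 261] [ 0.519 -0.303  0.131]
scene carton_head 0.65 [206 315] [0.561 0.045 0.05 ]
scene carton_foot 0.79 [176 299] [ 0.527 -0.09   0.005]
scene carton_foot 0.66 [131 313] [ 0.392 -0.214  0.006]
scene carton_foot 0.65 [129 273] [ 0.506 -0.274  0.031]
scene tray_stop 0.77 [234 277] [0.687 0.05  0.032]
scene tray 0.86 [206 314] [0.561 0.039 0.042]
scene tube 0.93 [164 253] [ 0.623 -0.2    0.015]
scene tub 0.96 [279 359] [0.595 0.28  0.074]
scene tub 0.17 [206 314] [0.561 0.039 0.042]
side {'fx': 371.38, 'fy': 371.38, 'cx': 316.355, 'cy': 196.583, 'eye': [0.12, 0.507, 0.865], 'rotation': [[-0.715, 0.539, -0.444], [-0.699, -0.548, 0.46], [0.005, 0.639, 0.769]]}
side carton 0.95 [203 364] [ 0.487 -0.07   0.031]
side carton 0.95 [164 400] [ 0.508 -0.273  0.03 ]
side carton 0.59 [192 423] [ 0.387 -0.218  0.039]
side carton_head 0.71 [165 432] [ 0.396 -0.239  0.13 ]
side carton_foot 0.88 [193 361] [ 0.501 -0.068  0.067]
side carton_foot 0.68 [197 418] [ 0.397 -0.218  0.008]
side carton_foot 0.58 [174 409] [ 0.473 -0.282  0.003]
side tray_stop 0.67 [188 293] [0.664 0.043 0.047]
side tray 0.78 [214 332] [0.54  0.006 0.002]
side stock_a 0.56 [165 368] [ 0.52  -0.111  0.134]
side tube 0.58 [166 363] [ 0.591 -0.192  0.021]
side tub 0.84 [263 254] [0.551 0.282 0.051]
0.9
```

```bash
python3 - <<'E'
import cv2,numpy as np
a=cv2.imread("pics/scene0.png")[60:320,180:440];b=cv2.imread("pics/side0.png")[100:320,190:470]
a=cv2.resize(a,(400,400),interpolation=2);b=cv2.resize(b,(400,314),interpolation=2)
o=np.zeros((400,800,3),np.uint8);o[:,:400]=a;o[:314,400:]=b
cv2.imwrite("pics/both.png",o)
E
```

```text
(no output)
```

View pics/both.png

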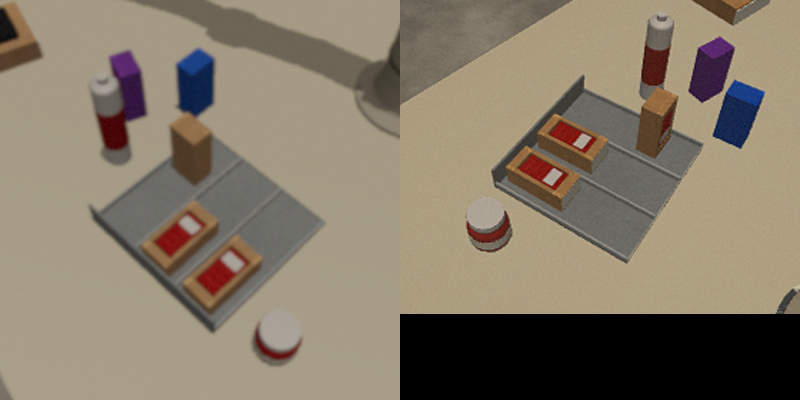

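The two crops show the brown carton standing in the right-hand lane (scene pixel about (304,155)), with the two stock cartons in the middle and left lanes. The blue and purple look-alikes are outside the tray, near (0.39,-0.24) and (0.51,-0.29). Next I'll fit the tray and carton poses from depth.

```bash
python3 - <<'E'
import numpy as np,cv2
def rect(Q,l):
    r=cv2.minAreaRect((Q[:,:2]*1000).astype(np.float32)); print(l,len(Q),np.round(r[0],1),np.round(r[1],1),round(r[2],1))
for n in("scene","side"):
    f=np.load(n+"0.npz");P=f["P"];im=f["im"].astype(int)
    hsv=cv2.cvtColor(f["im"],cv2.COLOR_RGB2HSV)
    x,y,z=P[...,0],P[...,1],P[...,2]
    ok=f["d"]>0
    m=ok&(np.abs(z-.134)<.006)&(abs(x-.51)<.06)&(abs(y+.1)<.06); rect(P[m],n+" top")
    print(" z",np.median(z[m]))
    g=(hsv[...,1]<60)&ok&(abs(x-.56)<.25)&(abs(y-.03)<.25)
    m=(g&(z>-.003)&(z<.012)).astype(np.uint8)
    m=cv2.morphologyEx(m,cv2.MORPH_OPEN,np.ones((3,3)))
    k,L,s,_=cv2.connectedComponentsWithStats(m);i=1+np.argmax(s[1:,4]); rect(P[L==i],n+" tray"); print(' floor z',np.median(z[L==i]))
    m=ok&(abs(z-.049)<.006)&(hsv[...,1]>60)&(x>.5)&(y>-.06)&(y<.25)
    k,L,s,c=cv2.connectedComponentsWithStats(m.astype(np.uint8))
    for i in range(1,k):
        if s[i,4]>100: rect(P[L==i],n+" stock")
    m=ok&g&(z>.030)&(z<.06)&(x>.6); 
    if m.sum()>10:
        Q=P[m]; rect(Q,n+" stop")
    m=ok&(z>.15)&(abs(x-.6)<.1)&(abs(y+.2)<.1); rect(P[m],n+" tube")
E
```

```text
scene top 333 [501.4 -97.8] [46.4 65.5] 10.9
 z 0.1342137139692975
scene tray 20875 [560.  30.] [499.9 500. ] 90.0
 floor z 0.0011882284676537624
scene stock 937 [609.5  29.4] [130.4  66.9] 11.9
scene stock 1029 [588.1 130.8] [131.3  65.9] 10.0
scene stop 520 [658.9  30.8] [484.1 116.1] 89.8
scene tube 485 [ 603.3 -208.9] [45.6 51.1] 63.8
side top 318 [499.4 -99.8] [45.5 67.3] 10.8
 z 0.13388891828314325
side tray 2072 [516.5 112.1] [297.7  97. ] 11.1
 floor z 0.004285140041256297
side stock 756 [607.7  26.4] [131.3  67.7] 11.6
side stock 884 [587.1 128. ] [132.5  66.6] 10.3
side stop 511 [675.9  -7.3] [400.6 104.4] 82.8
side tube 428 [ 596.3 -211.1] [51.5 43.4] 35.0
```

```bash
cat >> h.py <<'E'
from scipy.spatial.transform import Rotation as R
Y=np.deg2rad(11.1); T0=np.array([.5385,.0105]); C=np.array([[np.cos(Y),-np.sin(Y)],[np.sin(Y),np.cos(Y)]])
def plan(tx,ty,z):
    s=manip.state(); p=np.array(s["tcp_pos"]); M=np.array(s["ee_rot"])
    print("t",s["time_s"],"p",p.round(4),"tray",(C.T@(p[:2]-T0)).round(4),"F",np.round(s["contact_force"],1))
    g=np.r_[C@np.array([tx,ty])+T0,z]
    for sg in(1,-1):
        y=sg*np.r_[C[:,1],0]; zz=np.array([0,0,-1.]); G=np.c_[np.cross(y,zz),y,zz]
        print("sg",sg,"turn units",(R.from_matrix(M.T@G).as_rotvec()/.15).round(2))
    print("goal",g.round(3),"shift units",(M.T@(g-p)/.025).round(2))
E
python3 -c "
from h import *
plan(-.108,-.100,.2); print(np.round(manip.state()['ee_rot'],3))"
```

```text
t 0.9 p [ 0.325  -0.6481  0.2186] tray [-0.3363 -0.6052] F [-0.3 -0.6 -0.2]
sg 1 turn units [ -0.     0.   -19.14]
sg -1 turn units [0.   0.   1.81]
goal [ 0.452 -0.108  0.2  ] shift units [ 14.21 -17.02   0.74]
[[ 0.894  0.448 -0.   ]
 [ 0.448 -0.894 -0.   ]
 [-0.     0.    -1.   ]]
```

servo_tool(
  targets=[
    {"translation": [0.4, -0.5, 0], "turn": [0, 0, 0], "gripper": 20},
    {"translation": [0.8, -0.95, 0], "turn": [0, 0, 0], "gripper": 20},
    {"translation": [0.8, -0.95, 0], "turn": [0, 0, 0], "gripper": 20},
    {"translation": [0.8, -0.95, 0], "turn": [0, 0, 0], "gripper": 20},
    {"translation": [0.8, -0.95, 0], "turn": [0, 0, 0], "gripper": 20},
  ],
)

```text
time_s: 1.4
tcp_pos: [0.3574, -0.5105, 0.2187]
ee_rot: [[0.894, 0.448, 0.0], [0.448, -0.894, -0.0], [0.0, 0.0, -1.0]]
contact_force: [0.8, -0.3, 0.6]
gripper_width: 0.621
grasp_force: 0.0
```

servo_tool(
  targets=[
    {"translation": [0.8, -0.95, 0], "turn": [0, 0, 0], "gripper": 20},
    {"translation": [0.8, -0.95, 0], "turn": [0, 0, 0], "gripper": 20},
    {"translation": [0.8, -0.95, 0], "turn": [0, 0, 0], "gripper": 20},
    {"translation": [0.8, -0.95, 0], "turn": [0, 0, 0], "gripper": 20},
    {"translation": [0.8, -0.95, 0], "turn": [0, 0, 0], "gripper": 20},
  ],
)

```text
time_s: 1.9
tcp_pos: [0.3936, -0.3595, 0.2188]
ee_rot: [[0.894, 0.448, 0.0], [0.448, -0.894, -0.0], [0.0, 0.0, -1.0]]
contact_force: [-0.4, 0.9, 0.5]
gripper_width: 0.228
grasp_force: 0.0
```

servo_tool(
  targets=[
    {"translation": [0.8, -0.95, 0], "turn": [0, 0, 0], "gripper": 20},
    {"translation": [0.8, -0.95, 0], "turn": [0, 0, 0], "gripper": 20},
    {"translation": [0.8, -0.95, 0], "turn": [0, 0, 0.6], "gripper": 20},
    {"translation": [0.4, -0.5, 0], "turn": [0, 0, 0.6], "gripper": 20},
    {"translation": [0, 0, 0], "turn": [0, 0, 0.6], "gripper": 20},
  ],
)

```text
time_s: 2.4
tcp_pos: [0.4208, -0.2523, 0.2189]
ee_rot: [[0.981, 0.194, 0.001], [0.194, -0.981, 0.001], [0.001, -0.0, -1.0]]
contact_force: [0.0, 1.2, 0.3]
gripper_width: 0.213
grasp_force: 0.0
```

```bash
python3 -c "
from h import *
plan(-.108,-.100,.115)"
```

```text
t 2.4 p [ 0.4208 -0.2523  0.2189] tray [-0.1661 -0.2352] F [0.  1.2 0.3]
sg 1 turn units [ 1.000e-02 -1.000e-02 -2.094e+01]
sg -1 turn units [-0.   -0.01  0.01]
goal [ 0.452 -0.108  0.115] shift units [ 2.33 -5.41  4.16]
```

servo_tool(
  targets=[
    {"translation": [0.4, -0.9, 0], "turn": [0, 0, 0], "gripper": 20},
    {"translation": [0.4, -0.9, 0], "turn": [0, 0, 0], "gripper": 20},
    {"translation": [0.4, -0.9, 0], "turn": [0, 0, 0], "gripper": 20},
    {"translation": [0.4, -0.9, 0], "turn": [0, 0, 0], "gripper": 20},
    {"translation": [0.4, -0.9, 0], "turn": [0, 0, 0], "gripper": 20},
  ],
)

```text
time_s: 2.9
tcp_pos: [0.4474, -0.1338, 0.2188]
ee_rot: [[0.981, 0.194, 0.001], [0.194, -0.981, -0.0], [0.001, 0.0, -1.0]]
contact_force: [0.2, -0.7, 0.5]
gripper_width: 0.216
grasp_force: 0.0
```

servo_tool(
  targets=[
    {"translation": [0.33, -0.9, 0], "turn": [0, 0, 0], "gripper": 20},
    {"translation": [0, 0, 1.0], "turn": [0, 0, 0], "gripper": 20},
    {"translation": [0, 0, 1.0], "turn": [0, 0, 0], "gripper": 20},
    {"translation": [0, 0, 1.0], "turn": [0, 0, 0], "gripper": 20},
    {"translation": [0, 0, 1.0], "turn": [0, 0, 0], "gripper": 20},
  ],
)

```text
time_s: 3.4
tcp_pos: [0.4512, -0.111, 0.118]
ee_rot: [[0.981, 0.194, 0.001], [0.194, -0.981, -0.0], [0.001, 0.0, -1.0]]
contact_force: [0.1, 0.5, -0.2]
gripper_width: 0.214
grasp_force: 0.0
```

```bash
python3 - <<'E'
from h import *
plan(-.0885,-.100,.115)
im,d=vision.get_image("side"); save("pics/s1.png",cv2.resize(im[60:300,230:550],(640,480)))
E
```

```text
t 3.4 p [ 0.4512 -0.111   0.118 ] tray [-0.1091 -0.1024] F [ 0.1  0.5 -0.2]
sg 1 turn units [ 1.000e-02  0.000e+00 -2.093e+01]
sg -1 turn units [ 0.   -0.01  0.01]
goal [ 0.471 -0.105  0.115] shift units [ 0.82 -0.1   0.12]
```

View pics/s1.png

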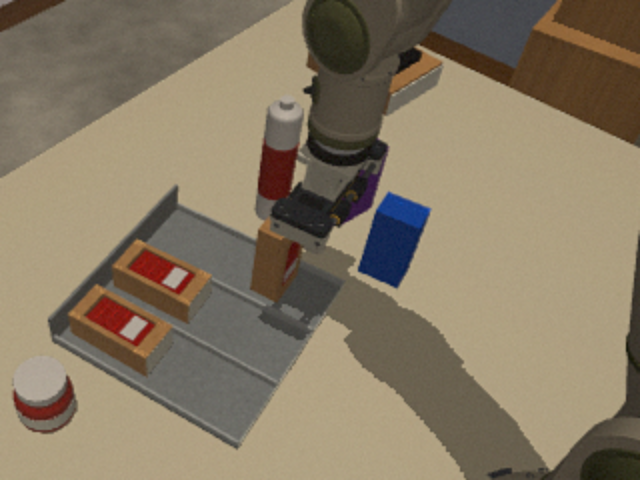

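The gripper is directly behind the upright carton and well clear of the tube and the blue box. I'll tip it with slow pushes.

servo_tool(
  targets=[
    {"translation": [0.35, -0.1, 0], "turn": [0, 0, 0], "gripper": 20},
    {"translation": [0.35, 0, 0], "turn": [0, 0, 0], "gripper": 20},
    {"translation": [0.2, 0, 0], "turn": [0, 0, 0], "gripper": 20},
    {"translation": [0.2, 0, 0], "turn": [0, 0, 0], "gripper": 20},
    {"translation": [0.2, 0, 0], "turn": [0, 0, 0], "gripper": 20},
  ],
)

```text
time_s: 3.95
tcp_pos: [0.483, -0.1023, 0.1193]
ee_rot: [[0.981, 0.194, 0.001], [0.194, -0.981, -0.0], [0.001, 0.0, -1.0]]
contact_force: [-1.1, 0.8, 1.6]
gripper_width: 0.215
grasp_force: 0.3
```

servo_tool(
  targets=[
    {"translation": [0.2, 0, 0], "turn": [0, 0, 0], "gripper": 20},
    {"translation": [0.2, 0, 0], "turn": [0, 0, 0], "gripper": 20},
    {"translation": [0.2, 0, 0], "turn": [0, 0, 0], "gripper": 20},
    {"translation": [0.2, 0, 0], "turn": [0, 0, 0], "gripper": 20},
    {"translation": [0.2, 0, 0], "turn": [0, 0, 0], "gripper": 20},
  ],
)

```text
time_s: 4.45
tcp_pos: [0.5072, -0.0974, 0.1185]
ee_rot: [[0.981, 0.194, -0.0], [0.194, -0.981, 0.0], [-0.0, -0.0, -1.0]]
contact_force: [-0.1, 0.4, 0.2]
gripper_width: 0.218
grasp_force: 0.0
```

```bash
cat >> h.py <<'E'
def look(k):
  for n in("side","scene"):
    im,d=vision.get_image(n);P=pts(n,d);hsv=cv2.cvtColor(im,cv2.COLOR_RGB2HSV)
    if n=="side": save(f"pics/s{k}.png",cv2.resize(im[60:300,230:550],(640,480)))
    q=(P[...,:2]-T0)@C
    for nm,y0 in(("carton",-.104),("mid",0),("left",.104)):
        m=(d>0)&(abs(q[...,1]-y0)<.055)&(hsv[...,1]>60)&(q[...,0]<.16)&(q[...,0]>-.14)
        m&=abs(P[...,2]-.049)<.006
        if m.sum()>50:
            r=cv2.minAreaRect((q[m]*1000).astype(np.float32)); print(n,nm,m.sum(),np.round(r[0],1),np.round(r[1],1),round(r[2],1))
E
python3 -c "
from h import *
plan(-.08,-.100,.025); look(2)"
```

```text
t 4.45 p [ 0.5072 -0.0974  0.1185] tray [-0.0515 -0.0998] F [-0.1  0.4  0.2]
sg 1 turn units [ -0.    -0.   -20.94]
sg -1 turn units [-0.    0.    0.01]
goal [ 0.479 -0.103  0.025] shift units [-1.14  0.01  3.74]
side carton 78 [ -44.2 -100.6] [53.1 64.9] 0.8
side mid 761 [71.3  3.1] [132.1  67.8] 1.4
side left 875 [ 70.2 106.2] [ 66.  131.5] 89.2
scene mid 944 [77.2  5.4] [140.4  65.9] 0.5
scene left 1034 [ 76.6 108.8] [ 65.5 141.5] 89.2
```

View pics/s2.png

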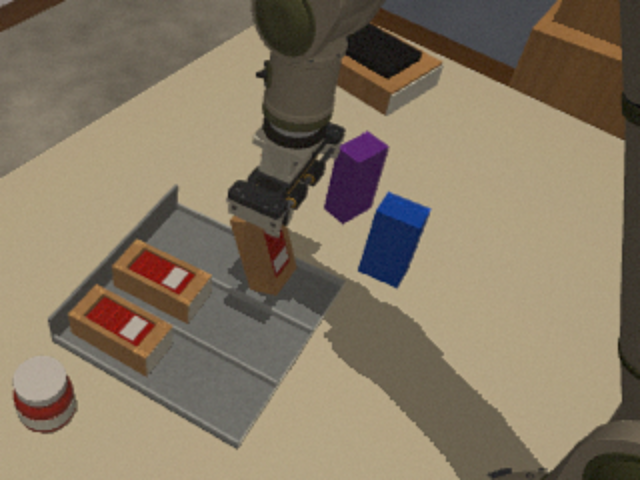

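The carton has tipped to about 15 degrees and is square in the lane. I'll continue the push.

servo_tool(
  targets=[
    {"translation": [0.2, 0, 0], "turn": [0, 0, 0], "gripper": 20},
    {"translation": [0.2, 0, 0], "turn": [0, 0, 0], "gripper": 20},
    {"translation": [0.2, 0, 0], "turn": [0, 0, 0], "gripper": 20},
    {"translation": [0, 0, 0], "turn": [0, 0, 0], "gripper": 20},
    {"translation": [0, 0, 0], "turn": [0, 0, 0], "gripper": 20},
  ],
)

```text
time_s: 5.05
tcp_pos: [0.5214, -0.0945, 0.1185]
ee_rot: [[0.981, 0.194, -0.0], [0.194, -0.981, -0.0], [-0.0, -0.0, -1.0]]
contact_force: [-0.3, -0.9, 0.1]
gripper_width: 0.212
grasp_force: 0.0
```

```bash
python3 -c "
from h import *
plan(-.08,-.092,.025); look(3)"
```

```text
t 5.05 p [ 0.5214 -0.0945  0.1185] tray [-0.037  -0.0998] F [-0.3 -0.9  0.1]
sg 1 turn units [ -0.    -0.   -20.94]
sg -1 turn units [-0.    0.    0.01]
goal [ 0.478 -0.095  0.025] shift units [-1.72 -0.31  3.74]
side carton 678 [  36.8 -102.8] [ 69.9 131.4] 89.3
side mid 755 [70.9  3. ] [131.1  68.4] 0.3
side left 883 [ 70.1 106.5] [ 66.8 132.2] 90.0
scene carton 831 [ 38.5 -99.8] [ 66.9 130.9] 89.7
scene mid 950 [77.6  5.5] [139.7  66. ] 0.3
scene left 1044 [ 77.  108.6] [ 65.8 140.6] 89.7
```

View pics/s3.png

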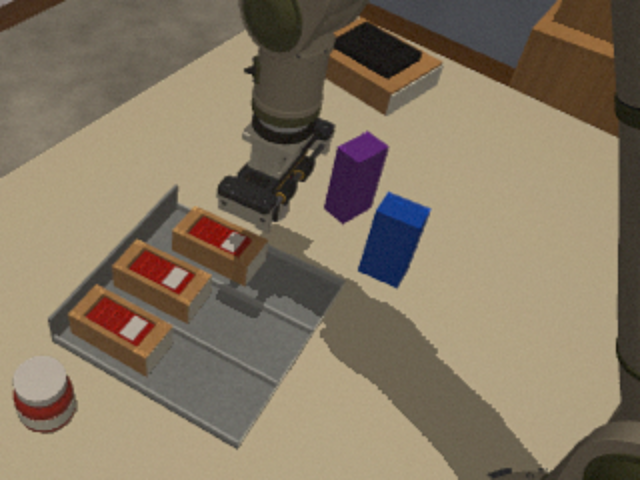

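The carton is lying flat with its window up, from tray x -28 to about +103 mm, and square in the lane. Now I'll back off, go down and push low.

servo_tool(
  targets=[
    {"translation": [-0.9, -0.4, 0], "turn": [0, 0, 0], "gripper": 20},
    {"translation": [-0.5, 0, 0.74], "turn": [0, 0, 0], "gripper": 20},
    {"translation": [0, 0, 1.0], "turn": [0, 0, 0], "gripper": 20},
    {"translation": [0, 0, 1.0], "turn": [0, 0, 0], "gripper": 20},
    {"translation": [0, 0, 1.0], "turn": [0, 0, 0], "gripper": 20},
  ],
)

```text
time_s: 5.65
tcp_pos: [0.4852, -0.0917, 0.0245]
ee_rot: [[0.981, 0.193, 0.001], [0.193, -0.981, -0.0], [0.001, 0.0, -1.0]]
contact_force: [0.3, 0.3, -0.1]
gripper_width: 0.215
grasp_force: 0.0
```

```bash
python3 -c "
from h import *
plan(.007,-.090,.025)"
```

```text
t 5.65 p [ 0.4852 -0.0917  0.0245] tray [-0.072 -0.09 ] F [ 0.3  0.3 -0.1]
sg 1 turn units [ 1.000e-02  0.000e+00 -2.094e+01]
sg -1 turn units [ 0.   -0.    0.01]
goal [ 0.563 -0.076  0.025] shift units [ 3.16  0.   -0.02]
```

servo_tool(
  targets=[
    {"translation": [0.5, 0, 0], "turn": [0, 0, 0], "gripper": 20},
    {"translation": [0.5, 0, 0], "turn": [0, 0, 0], "gripper": 20},
    {"translation": [0.3, 0, 0], "turn": [0, 0, 0], "gripper": 20},
    {"translation": [0.25, 0, 0], "turn": [0, 0, 0], "gripper": 20},
    {"translation": [0.25, 0, 0], "turn": [0, 0, 0], "gripper": 20},
  ],
)

```text
time_s: 6.15
tcp_pos: [0.5296, -0.0829, 0.026]
ee_rot: [[0.981, 0.193, 0.0], [0.193, -0.981, -0.0], [0.0, 0.0, -1.0]]
contact_force: [-3.0, -0.3, 2.2]
gripper_width: 0.213
grasp_force: 1.1
```

servo_tool(
  targets=[
    {"translation": [0.25, 0, 0], "turn": [0, 0, 0], "gripper": 20},
    {"translation": [0.25, 0, 0], "turn": [0, 0, 0], "gripper": 20},
    {"translation": [0.25, 0, 0], "turn": [0, 0, 0], "gripper": 20},
    {"translation": [0.15, 0, 0], "turn": [0, 0, 0], "gripper": 20},
    {"translation": [0.1, 0, 0], "turn": [0, 0, 0], "gripper": 20},
  ],
)

```text
time_s: 6.65
tcp_pos: [0.5542, -0.0779, 0.025]
ee_rot: [[0.981, 0.194, -0.0], [0.194, -0.981, -0.0], [-0.0, -0.0, -1.0]]
contact_force: [-0.5, 0.2, 1.4]
gripper_width: 0.217
grasp_force: 1.1
```

```bash
python3 -c "
from h import *
plan(.007,-.090,.025); look(4)"
```

```text
t 6.65 p [ 0.5542 -0.0779  0.025 ] tray [-0.0017 -0.0898] F [-0.5  0.2  1.4]
sg 1 turn units [ -0.    -0.   -20.94]
sg -1 turn units [-0.    0.    0.01]
goal [ 0.563 -0.076  0.025] shift units [0.35 0.01 0.  ]
side carton 310 [  62.  -102.4] [148.   68.1] 0.1
side mid 755 [71.4  3.1] [132.  67.] 0.8
side left 876 [ 70.  105.3] [ 68.5 131.1] 89.6
scene carton 863 [ 76.4 -99.5] [ 66.  140.7] 89.2
scene mid 938 [77.3  5.6] [140.2  65.9] 1.2
scene left 1033 [ 72.1 108.7] [ 65.2 132.3] 89.4
```

View pics/s4.png

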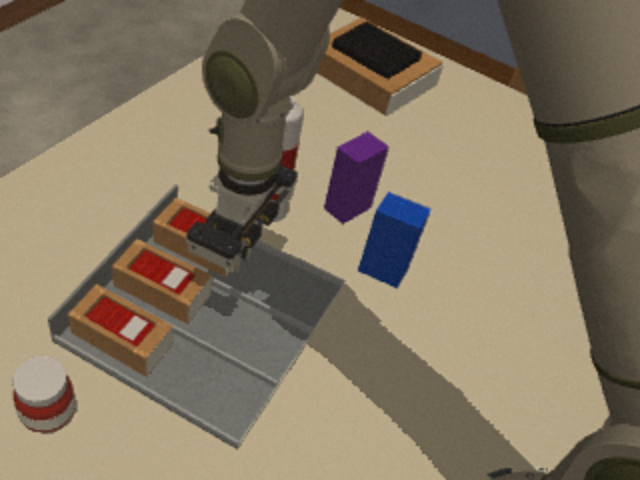

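The carton is about 9 mm from the stop and square in the lane. I'll creep forward until the force shows it has touched.

servo_tool(
  targets=[
    {"translation": [0.1, 0, 0], "turn": [0, 0, 0], "gripper": 20},
    {"translation": [0.1, 0, 0], "turn": [0, 0, 0], "gripper": 20},
    {"translation": [0.06, 0, 0], "turn": [0, 0, 0], "gripper": 20},
  ],
)

```text
time_s: 7.05
tcp_pos: [0.5605, -0.0767, 0.025]
ee_rot: [[0.981, 0.194, 0.0], [0.194, -0.981, 0.0], [0.0, 0.0, -1.0]]
contact_force: [-0.7, 0.1, -0.3]
gripper_width: 0.217
grasp_force: 0.8
```

servo_tool(
  targets=[
    {"translation": [0.06, 0, 0], "turn": [0, 0, 0], "gripper": 20},
  ],
)

```text
time_s: 7.15
tcp_pos: [0.5618, -0.0764, 0.025]
ee_rot: [[0.981, 0.194, -0.0], [0.194, -0.981, -0.0], [-0.0, -0.0, -1.0]]
contact_force: [-0.5, 0.4, -0.1]
gripper_width: 0.215
grasp_force: 0.7
```

servo_tool(
  targets=[
    {"translation": [0.06, 0, 0], "turn": [0, 0, 0], "gripper": 20},
  ],
)

```text
time_s: 7.25
tcp_pos: [0.5633, -0.0761, 0.025]
ee_rot: [[0.981, 0.194, -0.0], [0.194, -0.981, 0.0], [-0.0, -0.0, -1.0]]
contact_force: [-0.9, 0.2, -1.4]
gripper_width: 0.216
grasp_force: 0.5
```

servo_tool(
  targets=[
    {"translation": [0.06, 0, 0], "turn": [0, 0, 0], "gripper": 20},
  ],
)

```text
time_s: 7.35
tcp_pos: [0.5633, -0.0761, 0.025]
ee_rot: [[0.981, 0.193, -0.003], [0.193, -0.981, -0.0], [-0.003, -0.0, -1.0]]
contact_force: [-7.3, -1.5, 6.1]
gripper_width: 0.215
grasp_force: 3.9
```

servo_tool(
  targets=[
    {"translation": [0.06, 0, 0], "turn": [0, 0, 0], "gripper": 20},
  ],
)

```text
time_s: 7.45
tcp_pos: [0.5633, -0.0761, 0.025]
ee_rot: [[0.981, 0.193, -0.005], [0.193, -0.981, -0.0], [-0.005, -0.001, -1.0]]
contact_force: [-10.2, -2.1, 7.8]
gripper_width: 0.215
grasp_force: 5.7
```

servo_tool(
  targets=[
    {"translation": [0.06, 0, 0], "turn": [0, 0, 0], "gripper": 20},
  ],
)

```text
time_s: 7.55
tcp_pos: [0.5633, -0.0761, 0.0249]
ee_rot: [[0.981, 0.193, -0.008], [0.193, -0.981, -0.001], [-0.008, -0.001, -1.0]]
contact_force: [-14.5, -2.2, 11.1]
gripper_width: 0.215
grasp_force: 7.5
```

The tool has stopped moving and the force is climbing, so the carton is against the stop. I'll back off straight, then up.

servo_tool(
  targets=[
    {"translation": [-0.2, 0, 0], "turn": [0, 0, 0], "gripper": 20},
    {"translation": [-0.5, 0, 0], "turn": [0, 0, 0], "gripper": 20},
    {"translation": [-1, 0, 0], "turn": [0, 0, 0], "gripper": 20},
    {"translation": [-1, 0, 0], "turn": [0, 0, 0], "gripper": 20},
    {"translation": [0, 0, -1], "turn": [0, 0, 0], "gripper": 20},
  ],
)

```text
time_s: 8.05
tcp_pos: [0.4962, -0.089, 0.0484]
ee_rot: [[0.981, 0.193, -0.007], [0.193, -0.981, 0.0], [-0.007, -0.001, -1.0]]
contact_force: [0.8, 0.9, 0.1]
gripper_width: 0.212
grasp_force: 0.0
```

servo_tool(
  targets=[
    {"translation": [0, 0, -1], "turn": [0, 0, 0], "gripper": 20},
    {"translation": [0, 0, -1], "turn": [0, 0, 0], "gripper": 20},
    {"translation": [0, 0, -1], "turn": [0, 0, 0], "gripper": 20},
    {"translation": [0, 0, -1], "turn": [0, 0, 0], "gripper": 20},
    {"translation": [0, 0, 0], "turn": [0, 0, 0], "gripper": 20},
  ],
)

```text
time_s: 8.55
tcp_pos: [0.5029, -0.0886, 0.153]
ee_rot: [[0.981, 0.193, 0.006], [0.193, -0.981, -0.0], [0.006, 0.002, -1.0]]
contact_force: [0.3, -0.2, 0.9]
gripper_width: 0.215
grasp_force: 0.0
```

```bash
python3 -c "
from h import *
plan(-.007,-.090,.025); look(5)"
```

```text
t 8.55 p [ 0.5029 -0.0886  0.153 ] tray [-0.054  -0.0904] F [ 0.3 -0.2  0.9]
sg 1 turn units [ 6.000e-02  2.000e-02 -2.094e+01]
sg -1 turn units [ 0.01 -0.04  0.01]
goal [ 0.549 -0.079  0.025] shift units [ 1.85 -0.02  5.13]
side carton 665 [  80.8 -103.7] [132.3  70.9] 0.1
side mid 760 [71.   2.2] [131.8  67.4] 0.6
side left 865 [ 70.3 106.1] [ 67.  132.5] 88.4
scene carton 859 [ 83. -99.] [133.   70.1] 1.8
scene mid 937 [77.2  5. ] [139.2  66.4] 0.8
scene left 1030 [ 72.1 109. ] [ 65.7 131.1] 89.3
```

View pics/s5.png

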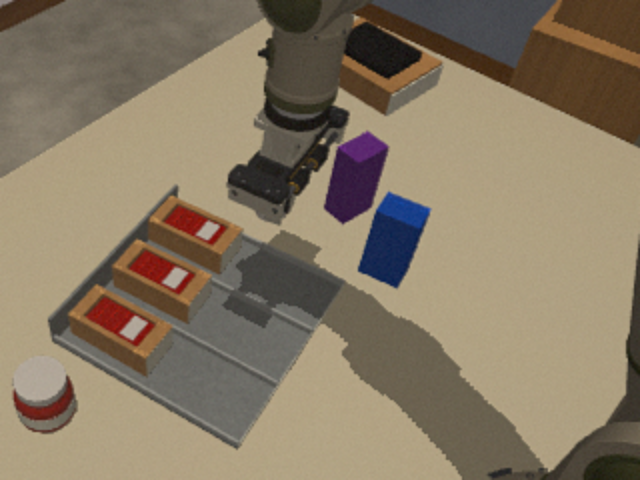

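The carton lies window up in the right lane with its far end against the back stop. The stock cartons haven't moved and the gripper is clear.

```bash
python3 -c "
from bench import order
print(order.close_job())"
```

```text
the job is handed in; nothing more can be done
None
```

The carton was pushed over and now lies flat, window up, in the right-hand lane with its far end against the back stop; I handed the job in at about 8.6 s on the robot clock, with nothing else touched.

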